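# Pack the refit kit for a small computer

## Robot

A 6-joint arm with a two-finger parallel gripper is mounted at the origin on a cart in front of the work surface, level with it; the furniture and walls round the work are solid. World frame = base frame: x ahead of the robot, y to its left, z up, the work surface at z = 0. Lengths are in m, angles in rad, forces in N, time in s.
With the tool pointing down it reaches from about 0.2 to 0.875 m from the base axis. Payload 3.4 kg.
Tool frame: the origin (TCP) lies between the finger pads; the fingertips stand 25 mm ahead of it and the grasp point (between the pads) lies 6 mm ahead of it (r.nose_length is the z of the fingertips in the tool frame, in m); z points along the fingers, y is the line along which they close (so a half turn about z gives the same grasp; the last joint's range is limited). The gripper opens to 94 mm and grips with 3 to 60 N. Pads are 16 mm wide; open, the fingers measure 119 mm over their backs; the gripper's body (75 mm by 177 mm) begins 78 mm behind the grasp point.
Start: joints at [-1.243, 0.276, 1.505, -0, 1.361, -0.121], TCP at [0.249, -0.518, 0.206] pointing down, gripper open.
Joint ranges: [-2.89, 2.89], [-0.75, 2.08], [0.22, 2.7], [-1.18, 4.32], [0.11, 2.71], [-2.7, 2.7]. Speed limits (rad/s): [2.57, 2.57, 3.14, 3.14, 3.14, 3.14].

## Interface

Orientations are given as a unit quaternion [w, x, y, z].
In Python, from plant import r, gripper_to, inverse_kinematics, vision, models, telemetry gives the robot as it stands. Calls block until the motion is done:
- r.move_to(position, orientation): joint-space move of the TCP to a pose.
- r.move_l(position, rot=None, vel=0.15, guard=None): straight line of the TCP; rot=None keeps the orientation; vel is the mean speed in m/s. With guard (N) it stops when the force on the tool has changed by that much, and returns True; else False.
- r.movej(angles): joint-space move.
- gripper_to(opening, f_grip=None): finger opening in m; f_grip is the grip in N (None keeps the last); returns when the fingers have stopped.
- r.hold(seconds).
- inverse_kinematics(position, orientation): joint angles nearest the present ones, or None.
- vision.snapshot(name): name is "side" or "top"; returns the picture (384x512x3 uint8, red, green, blue); there is no depth.
- vision.get_calibration(name): a dict with "fx", "fy", "cx", "cy" (pixels), "position" and "orientation" of the camera in the world. Camera axes: x right, y down, z forward; pixel columns grow to the right and rows downward; lengths in m; the calibration is good to about 2 mm. A picture is of the moment at which its call begins. get_calibration takes no time and is no camera call.
A pose or a line that the arm cannot do raises r.PlanningError and nothing moves.
- r.sign_off(): hands the job in; it is judged then, once.
Trained networks look in the newest picture that a camera, given by its name, has taken for a name from the list of things; names that differ only in an ending like _2 or _b are one class to them, and where a whole thing is asked for, a point or a joint stands for the part that bears it (a point fixed in the world has none). Each returns a list of dicts, best first, with "score" (0 to 1); they miss things now and then, are a little off and sometimes report something else, mostly with a low value. They report only what shows in the picture. A call takes as long as a camera call. They do not tell look-alikes from the thing itself.
- models.boxes_of(thing, camera): "at" ([x, y, z] in m, in world coordinates, good to about 4 mm: the middle of the surface that is visible of it).
- models.regions_of(thing, camera): "pixels" (384x512 bool, what is visible of it).
- models.mark_of(thing, camera): "at" ([x, y, z] in m, in world coordinates, good to about 4 mm: a listed point, or the origin of a listed thing).
Readings, each from a call of its own:
- telemetry.current_t(): time.
- telemetry.current_joints(): joint angles.
- telemetry.current_dq(): joint speeds.
- telemetry.current_joint_efforts(): joint torques, N m.
- telemetry.current_ee_pos(): TCP position.
- telemetry.current_tool_rot(): TCP orientation.
- telemetry.current_wrist_force(): force on the tool from outside, world axes, zero at the start.
- telemetry.current_torque(): the same for the moment, N m.
- telemetry.current_opening(): finger opening in m.
- telemetry.current_finger_force(): force on a finger pad.
Only numpy, scipy, OpenCV 4.12 (cv2) and the standard library are available. Lean on these libraries where they do the work, as an engineer would, in place of code of your own. Each camera call takes 0.05 s, during which the arm holds its last target. There are 200 camera calls.

## Task

Pack the refit kit for the small computer that is next on the bench: lay the small heatsink, the short memory module, the paste syringe and the power adapter into the tray, each flat and right way up in the pocket that is made for it, lengthways with the pocket (either end first). Lower the parts in, do not drop them. The long desktop memory module and the larger heatsink belong to another job: leave them lying where they are.

Things in the scene. Friction and masses are not known exactly. Their poses are not given: they have to be found in the camera images.
- power_adapter: Black plastic mains adapter, a plain box 44 x 75 x 30 mm (x, y, z), 0.16 kg, lying flat. Origin: middle of its underside; long side along y. Grip it across x (44 mm).
- heatsink_small: Small bare aluminium heatsink, 40 x 45 x 24 mm (x, y, z), 0.19 kg, 5 mm base below, thin upright fins that run along x. Origin: middle of the underside. Grip it across x (40 mm, over the ends of the fins).
- memory_short: Short (laptop size) memory module: green board with black chips and a row of gold contacts along one long edge, 30 x 68 x 5 mm (x, y, z), 15 g, lying flat. Origin: middle of the underside; long side along y. Grip it by its long edges, across x (30 mm), with the fingertips close to the surface.
- paste_syringe: Thermal-paste syringe lying down: white and blue barrel with blue cap and white plunger, 101 mm long along y, barrel about 12 mm wide and 14 mm high, flange 22 mm wide (x) 25 mm from the middle towards +y, 16 mm high in all, 18 g. Origin: middle of the underside. Grip the barrel across x (12 mm) at the origin.
- inset_adapter: Grey plastic inset, 104 x 124 x 16 mm (x, y, z), one of four fixed in a low steel tray (order varies). Origin: middle of its underside, 3 mm above the bench. Its pocket, long side along y, is the wide one for the power adapter: 55 x 86 mm (x, y), black floor 4 mm above the origin, 12 mm deep. A 42 mm wide finger relief of equal depth crosses it along x at the middle, for the fingers.
- inset_heatsink: Grey plastic inset, 104 x 124 x 16 mm (x, y, z), one of four fixed in a low steel tray (order varies). Origin: middle of its underside, 3 mm above the bench. Its pocket, long side along y, is the almost square one for the small heatsink: 51 x 56 mm (x, y), black floor 4 mm above the origin, 12 mm deep. A 42 mm wide finger relief of equal depth crosses it along x at the middle, for the fingers.
- inset_memory: Grey plastic inset, 104 x 124 x 16 mm (x, y, z), one of four fixed in a low steel tray (order varies). Origin: middle of its underside, 3 mm above the bench. Its pocket, long side along y, is the shallow one for the short memory: 41 x 79 mm (x, y), black floor 9 mm above the origin, 7 mm deep. A 42 mm wide finger relief of equal depth crosses it along x at the middle, for the fingers.
- inset_syringe: Grey plastic inset, 104 x 124 x 16 mm (x, y, z), one of four fixed in a low steel tray (order varies). Origin: middle of its underside, 3 mm above the bench. Its pocket, long side along y, is the long narrow one for the syringe: 33 x 112 mm (x, y), black floor 4 mm above the origin, 12 mm deep. A 42 mm wide finger relief of equal depth crosses it along x at the middle, for the fingers.
- memory_long: Long (desktop size) memory module, 30 x 133 x 4 mm, green board with black chips: a look-alike that is not part of the kit. Origin: middle of its underside; long side along y.
- heatsink_large: Larger aluminium heatsink, 60 x 64 x 20 mm (x, y, z), with 13 fins: a look-alike that is not part of the kit. Origin: middle of its underside.
Things that resemble listed ones, but are neither listed nor needed, are in the scene too. Leave any orange look-alike of the power_adapter alone.

How it is judged:
By the outcome, as a careful person would: the job done as asked, in the order asked, and still so for the second after the job is handed in, with the robot touching nothing.
It also fails if it takes over 102 s, if anything falls off the work surface, if the arm or the gripper's body presses on something with over 40 N, if the wrist force passes 120 N, or if a joint passes its speed limit or range.

## Working session

There is one attempt and no reset: what is moved stays moved. The work goes in short steps, each a Python script; the robot and the scene stay as the last script left them, time stands still between calls to the robot, and variables do not carry over. Pictures are saved under pics/ and viewed, at most 14 in all, crops included, and the job is handed in when it is done.

```bash
ls; mkdir -p pics; python3 - <<'E'
from plant import r,vision,models,telemetry
import cv2,numpy as np
for c in("top","side"):
    im=vision.snapshot(c); cv2.imwrite(f"pics/{c}0.png",cv2.resize(im[:,:,::-1],(800,600),interpolation=cv2.INTER_CUBIC))
    k=vision.get_calibration(c); print(c,k)
    if c=="top":
        for n in "power_adapter heatsink_small memory_short paste_syringe inset_adapter inset_heatsink inset_memory inset_syringe memory_long heatsink_large".split():
            for f in (models.mark_of,):
                print(n,[(np.round(d["at"],3).tolist(),round(d["score"],2)) for d in f(n,c)])
            for d in models.regions_of(n,c):
                p=np.argwhere(d["pixels"])[:,::-1]
                if len(p)>5:
                    print("   reg",round(d["score"],2),len(p),[np.round(v,1) if not isinstance(v,tuple) else np.round(v,1).tolist() for v in cv2.minAreaRect(p.astype(np.float32))])
print(telemetry.current_t())
E
```

```text
pics
top {'fx': 372.16111991655134, 'fy': 372.16111991655134, 'cx': 255.0617564122068, 'cy': 186.46885288308624, 'position': array([0.32499138, 0.02610066, 1.15643172]), 'orientation': array([ 0.05770236, -0.69870187,  0.71165978, -0.04501644])}
power_adapter [([0.323, 0.337, 0.002], 0.92), ([0.584, 0.348, -0.003], 0.88)]
   reg 0.95 343 [[158.5, 158.5], [13.0, 25.0], np.float64(90.0)]
   reg 0.65 395 [[160.9, 243.0], [25.3, 16.5], np.float64(52.1)]
heatsink_small [([0.511, 0.048, 0.002], 0.72)]
   reg 0.66 162 [[255.0, 181.0], [11.6, 14.3], np.float64(63.4)]
memory_short [([0.639, 0.208, 0.0], 0.49), ([0.448, 0.337, -0.004], 0.39)]
   reg 0.71 186 [[203.7, 142.0], [8.9, 21.0], np.float64(74.1)]
   reg 0.26 1330 [[314.3, 179.5], [33.3, 40.4], np.float64(86.3)]
paste_syringe [([0.651, 0.058, -0.003], 0.68)]
   reg 0.32 433 [[209.9, 191.3], [21.9, 20.0], np.float64(29.1)]
inset_adapter [([0.512, -0.139, 0.006], 0.87)]
   reg 0.69 1306 [[314.3, 179.7], [33.1, 40.7], np.float64(87.3)]
inset_heatsink [([0.617, -0.134, 0.006], 0.57)]
   reg 0.92 1265 [[311.7, 146.5], [32.9, 40.0], np.float64(86.1)]
inset_memory [([0.622, -0.255, 0.003], 0.75)]
   reg 0.73 1303 [[351.9, 144.2], [32.9, 40.6], np.float64(86.1)]
inset_syringe []
   reg 0.63 1395 [[355.4, 177.2], [34.0, 42.5], np.float64(87.0)]
memory_long [([0.447, 0.334, -0.004], 0.83)]
   reg 0.97 415 [[164.3, 203.0], [10.5, 42.4], np.float64(81.9)]
heatsink_large [([0.485, 0.189, 0.0], 0.91), ([0.511, 0.05, 0.002], 0.25)]
   reg 0.82 400 [[210.1, 190.8], [21.5, 19.2], np.float64(26.6)]
   reg 0.66 1372 [[312.1, 146.7], [34.3, 41.5], np.float64(87.6)]
side {'fx': 429.08763226613604, 'fy': 429.08763226613604, 'cx': 260.27584043033437, 'cy': 189.3553701828585, 'position': array([0.44708078, 1.00807723, 0.53814421]), 'orientation': array([ 0.01228144, -0.04035772,  0.85235894, -0.52125298])}
1.1
```

View pics/top0.png

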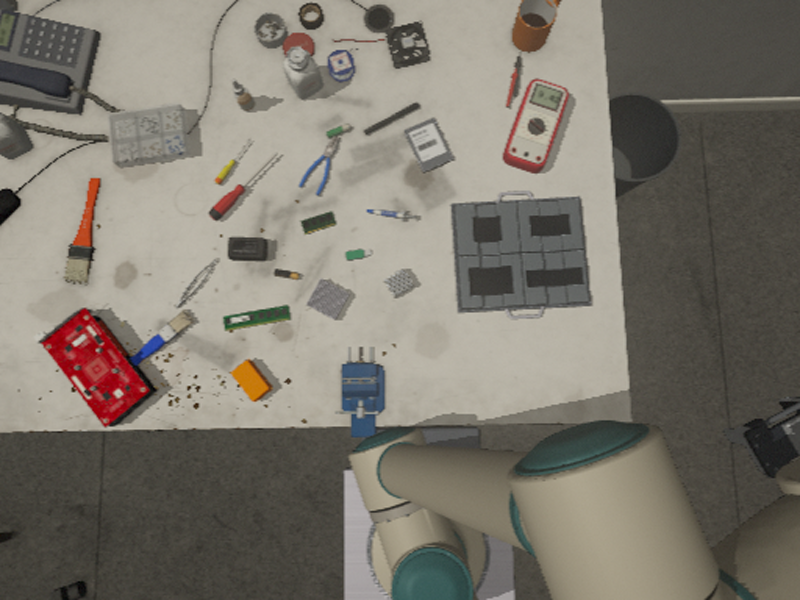

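View pics/side0.png

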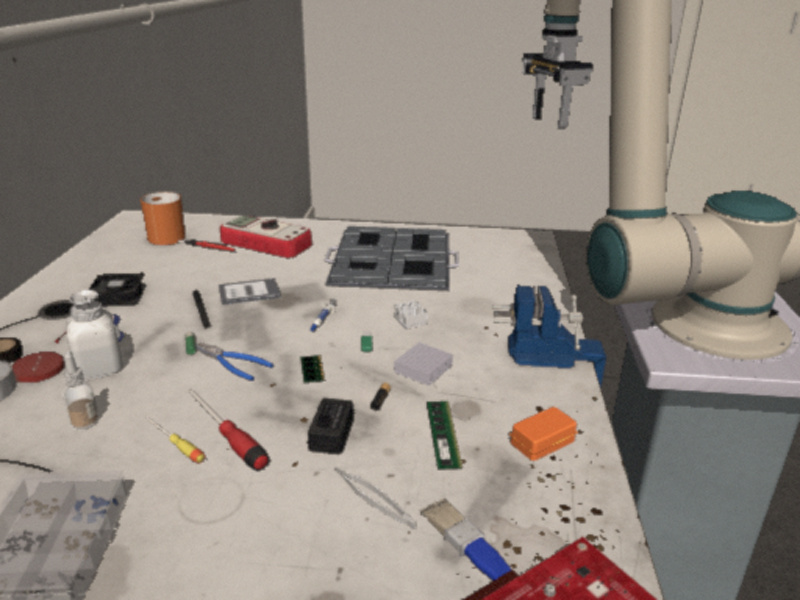

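Top view (800x600): the black adapter is at (248,248), with an orange look-alike at (251,380). The small heatsink is at (402,283) and the large one at (330,298). The short memory is at (319,222) and the long one at (257,318). The syringe is at (393,214). The tray pockets are heatsink (487,230), memory (550,225), adapter (491,278) and syringe (554,277). The smaller heatsink, the shorter board and the black adapter match the listed sizes. I'll confirm that in one enlarged, rectified crop.

```bash
cat > h.py <<'E'
from plant import r,gripper_to,inverse_kinematics,vision,models,telemetry
import cv2,numpy as np
from scipy.spatial.transform import Rotation as R
def cam(c):
    k=vision.get_calibration(c); K=np.array([[k["fx"],0,k["cx"]],[0,k["fy"],k["cy"]],[0,0,1]])
    M=R.from_quat(k["orientation"],scalar_first=True).as_matrix(); return K,M,np.array(k["position"])
def proj(P,c):
    K,M,p=cam(c); q=(np.atleast_2d(P)-p)@M@K.T; return q[:,:2]/q[:,2:]
def ray(uv,z,c):
    K,M,p=cam(c); uv=np.atleast_2d(uv); d=np.c_[uv,np.ones(len(uv))]@np.linalg.inv(K).T@M.T
    return (p+d*((z-p[2])/d[:,2])[:,None])[:,:2]
def shot(c,n=4): return np.mean([vision.snapshot(c).astype(float) for _ in range(n)],0).astype(np.uint8)
def rect(im,c,xy,z,half=.05,px=264):
    """bird's-eye tile in plane z: world x up, world y left; marked with a 10 mm border scale"""
    x,y=xy; W=[[x+half,y+half,z],[x+half,y-half,z],[x-half,y-half,z],[x-half,y+half,z]]
    H=cv2.getPerspectiveTransform(np.float32([[0,0],[px,0],[px,px],[0,px]]),proj(W,c).astype(np.float32))
    t=cv2.warpPerspective(im,H,(px,px),flags=cv2.INTER_CUBIC|cv2.WARP_INVERSE_MAP)
    s=px*.01/(2*half)
    for i in range(int(2*half/.01)): cv2.line(t,(int(i*s),0),(int(i*s),5),(255,0,0),1); cv2.line(t,(0,int(i*s)),(5,int(i*s)),(255,0,0),1)
    return t
def mosaic(ts,name,cols=3):
    rows=[np.hstack([cv2.copyMakeBorder(t,1,1,1,1,cv2.BORDER_CONSTANT,value=(255,255,0)) for t in ts[i:i+cols]]) for i in range(0,len(ts),cols)]
    cv2.imwrite(name,np.vstack(rows)[:,:,::-1])
E
python3 - <<'E'
from h import *
for c in ["top","side"]:
    im=shot(c); 
    if c=="top": T=im
    else: S=im
np.save("T.npy",T); np.save("S.npy",S)
print([ (n,ray(np.array(uv)/1.5625,z,"top").round(3).tolist()) for n,uv,z in [("ad",(248,248),.03),("hs",(402,283),.02),("mem",(319,222),.005),("syr",(393,214),.01)]])
for n in ["power_adapter","heatsink_small","memory_short","paste_syringe","inset_adapter","inset_syringe","inset_memory","inset_heatsink"]:
    for c in["top","side"]:print(n,c,[(np.round(d["at"],3).tolist(),round(d["score"],2)) for d in models.mark_of(n,c)])
A=dict(ad=(.584,.342),hs=(.511,.05),mem=(.640,.208),syr=(.651,.063))
mosaic([rect(T,"top",A["ad"],.03,.065),rect(T,"top",A["hs"],.024),rect(T,"top",A["mem"],.005),rect(T,"top",A["syr"],.008,.065),rect(S,"side",A["hs"],.01),rect(T,"top",(.565,-.197),.019,.135)],"pics/m1.png")
E
```

```text
[('ad', [[0.583, 0.343]]), ('hs', [[0.508, 0.038]]), ('mem', [[0.64, 0.205]]), ('syr', [[0.652, 0.054]])]
power_adapter top [([0.32, 0.338, 0.002], 0.89), ([0.582, 0.35, 0.003], 0.66), ([0.652, 0.057, -0.001], 0.18)]
power_adapter side [([0.326, 0.336, 0.002], 0.86), ([0.584, 0.353, -0.003], 0.69)]
heatsink_small top [([0.514, 0.051, -0.0], 0.59)]
heatsink_small side [([0.513, 0.05, 0.002], 0.79)]
memory_short top [([0.638, 0.21, 0.003], 0.47)]
memory_short side [([0.64, 0.214, 0.001], 0.61)]
paste_syringe top [([0.65, 0.057, -0.002], 0.51)]
paste_syringe side [([0.651, 0.06, -0.001], 0.69), ([0.48, 0.189, -0.001], 0.4)]
inset_adapter top [([0.508, -0.135, 0.005], 0.79)]
inset_adapter side [([0.513, -0.134, 0.003], 0.88)]
inset_syringe top [([0.514, -0.264, 0.002], 0.87), ([0.51, -0.136, 0.007], 0.2)]
inset_syringe side [([0.509, -0.265, 0.001], 0.79)]
inset_memory top [([0.621, -0.258, 0.005], 0.93)]
inset_memory side [([0.623, -0.26, 0.002], 0.97)]
inset_heatsink top [([0.613, -0.134, 0.008], 0.72)]
inset_heatsink side [([0.614, -0.131, 0.004], 0.62)]
```

View pics/m1.png

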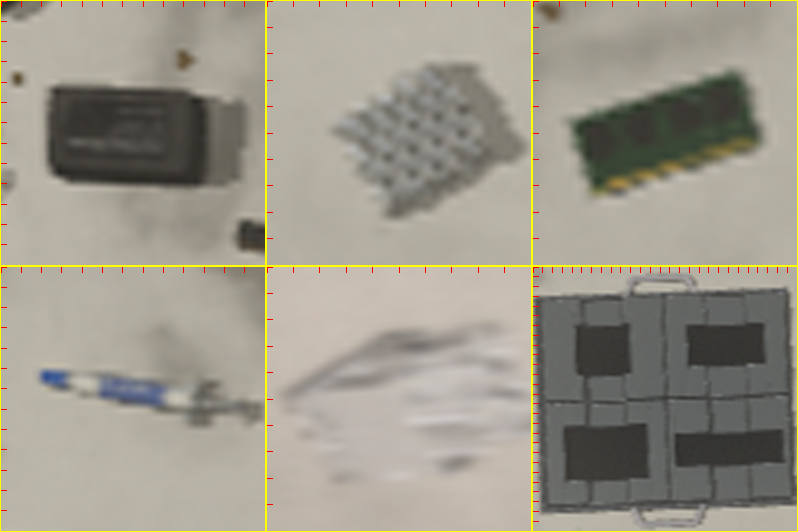

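The enlarged crop confirms the targets. The adapter is black and about 75 mm long. The small heatsink is fins up at (403,140), 40 mm along the steep diagonal. The short module has its chips up at (665,130). The syringe is at (150,390), with its cap towards +y. All four pockets have their long sides along world y, and match the widths given. Next I measure centres and angles from blobs.

```bash
cat > meas.py <<'E'
from h import *
def blob(mask,z,c="top"):
    n,l,s,ce=cv2.connectedComponentsWithStats(mask.astype(np.uint8)); 
    return l,s,ce
def wrect(pix,z,c):
    """short-axis yaw (deg, mod 180), centre, sizes mm, in plane z"""
    m=cv2.resize(pix.astype(np.float32),None,fx=4,fy=4,interpolation=cv2.INTER_LINEAR)>.5
    p=(np.argwhere(m)[:,::-1]+.5)/4-.5
    w=ray(p,z,c).astype(np.float32)*1000
    (cx,cy),(a,b),t=cv2.minAreaRect(w)
    if a>b: a,b,t=b,a,t+90
    return np.round([cx,cy,a,b,(t+90)%180-90],1)
E
python3 - <<'E'
from meas import *
T=np.load("T.npy"); S=np.load("S.npy")
vision.snapshot("top")
for n,z in [("power_adapter",.015),("heatsink_small",.012),("memory_short",.0025)]:
    for d in models.regions_of(n,"top")[:2]: print(n,round(d["score"],2),wrect(d["pixels"],z,"top"))
def tile(xy,z,half,px): return rect(T,"top",xy,z,half,px)[8:-8,8:-8]
def tow(p,xy,half,px): s=2*half/px; return np.c_[xy[0]+half-(p[:,1]+8)*s, xy[1]+half-(p[:,0]+8)*s]
def go(name,f,xy,z,half=.06,px=480,):
    t=tile(xy,z,half,px); m=f(t.astype(int)).astype(np.uint8)
    n,l,s,c=cv2.connectedComponentsWithStats(m); i=1+np.argmax(s[1:,4])
    w=tow(np.argwhere(l==i)[:,::-1].astype(float),xy,half,px).astype(np.float32)*1000
    (cx,cy),(a,b),th=cv2.minAreaRect(w)
    if a>b:a,b,th=b,a,th+90
    print(name,np.round([cx,cy,a,b,(th+90)%180-90],1), "mean",w.mean(0).round(1))
dark=lambda t:t.max(2)<55
green=lambda t:(t.max(2)<95)|((t[...,1]-t[...,0])>15)|((t[...,0]-t[...,2])>45)
for n,xy,z in [("in_hs",(.613,-.133),.013),("in_mem",(.620,-.257),.0155),("in_ad",(.51,-.136),.013),("in_syr",(.511,-.263),.013)]: go(n,dark,xy,z,.065)
go("mem",green,(.640,.208),.0025,.05)
go("adapter",lambda t:t.max(2)<95,(.584,.345),.015,.06)
t=tile((.651,.06),.008,.065,520).astype(int); bl=(t[...,2]-t[...,0])>25
w=tow(np.argwhere(bl)[:,::-1].astype(float),(.651,.06),.065,520); v=cv2.fitLine(w.astype(np.float32)*1000,cv2.DIST_HUBER,0,.01,.01).ravel()
print("syr blue line",v.round(3),"y range",np.percentile(w[:,1],[0,100]).round(4))
bg=np.median(t.reshape(-1,3),0); nb=np.abs(t-bg).max(2)>28; n,l,s,c=cv2.connectedComponentsWithStats(nb.astype(np.uint8)); i=1+np.argmax(s[1:,4]); ww=tow(np.argwhere(l==i)[:,::-1].astype(float),(.651,.06),.065,520); print("syr all",ww.min(0),ww.max(0),ww.mean(0))
t=tile((.511,.05),.024,.04,800); cv2.imwrite("pics/hs.png",cv2.resize(t,(560,560))[:,:,::-1])
E
```

```text
power_adapter 0.92 [324.2 334.1  51.1  80.6 -50.5]
power_adapter 0.86 [587.5 348.   50.7  83.2  -1.2]
heatsink_small 0.53 [511.3  44.   44.6  48.5  29.8]
memory_short 0.69 [640.1 207.3  33.9  71.   16. ]
in_hs [ 593.  -141.1    1.6   17.3    0. ] mean [ 593.1 -142.1]
in_mem [ 620.2 -259.7   37.9   77.1   -1.3] mean [ 615.1 -257.5]
in_ad [ 533.7 -160.3    6.9   22.8   -3.7] mean [ 535. -161.]
in_syr [ 516.  -263.1   32.   107.8    2. ] mean [ 517.7 -257.8]
mem [640.6 207.7  29.7  66.5  18. ] mean [641.2 208.8]
adapter [585.8 347.6  47.7  81.9  -2. ] mean [585.7 347.8]
syr blue line [1.84000e-01 9.83000e-01 6.56531e+02 7.48830e+01] y range [0.048  0.1088]
syr all [ 0.637  -0.0015] [0.671 0.089] [0.6528659  0.04173397]
```

View pics/hs.png

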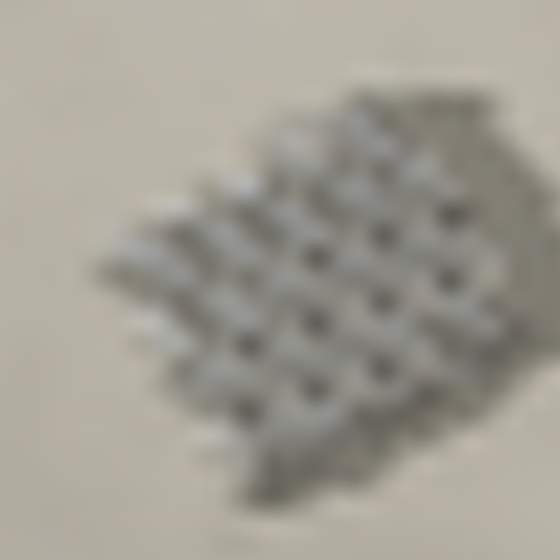

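```bash
cat >> h.py <<'E'
def quat(deg):
    """tool down, closing line at world yaw deg; half turn chosen for the last joint"""
    a=np.radians(deg); c,s=np.cos(a),np.sin(a)
    return R.from_matrix(np.array([[-s,c,0],[c,s,0],[0,0,-1]]).T.reshape(3,3).T).as_quat(scalar_first=True) if 0 else R.from_matrix(np.column_stack([[-s,c,0],[c,s,0],[0,0,-1]])).as_quat(scalar_first=True)
def best(xy,z,deg):
    o=[]
    for d in(deg,deg+180):
        q=quat(d); j=inverse_kinematics([*xy,z],q)
        if j is not None: o.append((abs(j[5]),q))
    return min(o,key=lambda v:v[0])[1]
TIP=.025
def say(*a): print(*a,"t",round(telemetry.current_t(),1),"pos",np.round(telemetry.current_ee_pos(),4),"open",round(telemetry.current_opening(),4),"pad",np.round(telemetry.current_finger_force(),1),"F",np.round(telemetry.current_wrist_force(),1),flush=True)
def pick(xy,deg,opening,tip,grip,zup=.12):
    q=best(xy,zup,deg); gripper_to(opening); r.move_to([*xy,zup],q)
    if r.move_l([*xy,tip+TIP],vel=.12,guard=15): say("TOUCH")
    gripper_to(0,f_grip=grip); say("gripped")
    r.move_l([*xy,zup],vel=.15); say("lifted")
def place(xy,deg,floor,tip,rel,zup=.12,gap=.001):
    """lower so the part's underside (tip below... tip above underside) is gap above the floor"""
    q=best(xy,zup,deg); r.move_to([*xy,zup],q); say("over")
    z=floor+tip+TIP+gap
    r.move_l([*xy,z+.02],vel=.15)
    if r.move_l([*xy,z],vel=.03,guard=8): say("TOUCH")
    r.hold(.2); gripper_to(telemetry.current_opening()+rel); say("released")
    r.move_l([*xy,zup],vel=.15)
E
python3 - <<'E'
import re
s=open('h.py').read()
s=re.sub(r"    return R\.from_matrix\(np\.array.*? if 0 else ","    return ",s)
s=s.replace("(tip below... tip above underside) ","")
open('h.py','w').write(s)
E
python3 - <<'E'
from h import *
pick((.511,.048),33,.066,.003,25)
im=shot("side",2); cv2.imwrite("pics/g1.png",cv2.resize(im[120:300,150:390],(800,600))[:,:,::-1])
E
```

```text
gripped t 7.4 pos [0.511 0.048 0.028] open 0.0002 pad 0.0 F [-0.2 -0.3 -0.3]
lifted t 8.1 pos [0.5103 0.048  0.1194] open 0.0007 pad 0.0 F [-0.1 -0.5 -0.6]
```

View pics/g1.png

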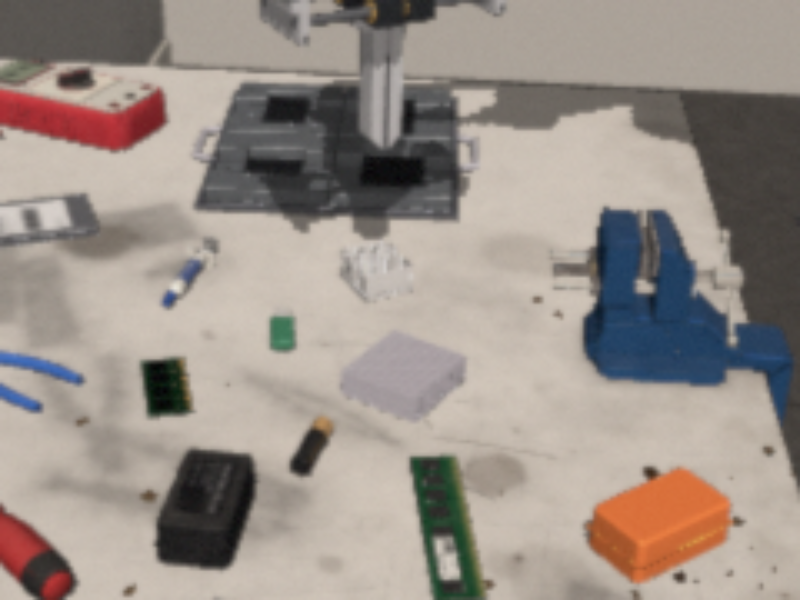

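The gripper closed on nothing, and the heatsink still lies at (375,270) in the crop. I'll check the projections and where it is now.

```bash
python3 - <<'E'
from h import *
P=np.array([telemetry.current_ee_pos()]); tip=P-[0,0,.025]
sc=np.array([800/240,600/180])
for n,p in [("tip",tip),("hs origin",[[.511,.048,0]]),("hs top",[[.511,.048,.024]]),("adapter",[[.585,.347,.03]])]:
    print(n,((proj(p,"side")-[150,120])*sc).round(0),(proj(p,"top")*1.5625).round(0))
T=shot("top",2); print([ (np.round(d["at"],3),d["score"]) for d in models.mark_of("heatsink_small","side")]); 
S=shot("side",2); print([ (np.round(d["at"],3),d["score"]) for d in models.mark_of("heatsink_small","side")])
O=np.load("T.npy")
mosaic([rect(O,"top",(.511,.05),.024,.06,390),rect(T,"top",(.511,.05),.024,.06,390)],"pics/m2.png",2)
E
```

```text
tip [[376. 173.]] [[396. 276.]]
hs origin [[372. 283.]] [[397. 283.]]
hs top [[373. 256.]] [[397. 281.]]
adapter [[205. 481.]] [[246. 247.]]
[(array([0.515, 0.053, 0.002]), 0.64)]
[(array([ 0.51 ,  0.05 , -0.001]), 0.57), (array([ 0.649,  0.06 , -0.002]), 0.54)]
```

View pics/m2.png

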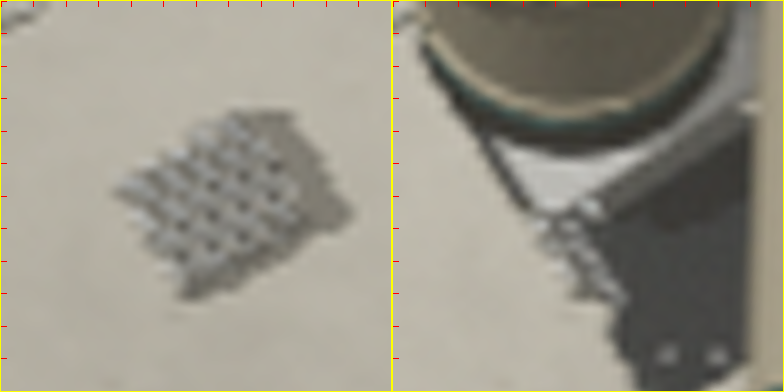

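```bash
python3 - <<'E'
from h import *
print(r.nose_length, telemetry.current_tool_rot(), telemetry.current_joints())
gripper_to(.066); say("opened")
S=shot("side",2); 
cv2.imwrite("pics/g2.png",cv2.resize(S[100:235,200:380],(800,600),interpolation=cv2.INTER_CUBIC)[:,:,::-1])
p=telemetry.current_ee_pos(); M=R.from_quat(telemetry.current_tool_rot(),scalar_first=True).as_matrix()
for y in(-.033,0,.033): print(y,((proj(p+M@[0,y,.025],"side")-[200,100])*(800/180)).round(0))
E
```

```text
0.025 [-3.93241220e-04  4.77170254e-01  8.78810763e-01 -1.90537417e-04] [-4.19925050e-02  2.50035411e-01  1.77098887e+00  4.11753694e-06
  1.12144230e+00 -6.17926687e-01]
opened t 9.6 pos [0.511 0.048 0.12 ] open 0.0663 pad 0.0 F [-1.1 -0.4 -0.9]
-0.033 [[329. 306.]]
0 [[277. 317.]]
0.033 [[224. 328.]]
```

View pics/g2.png

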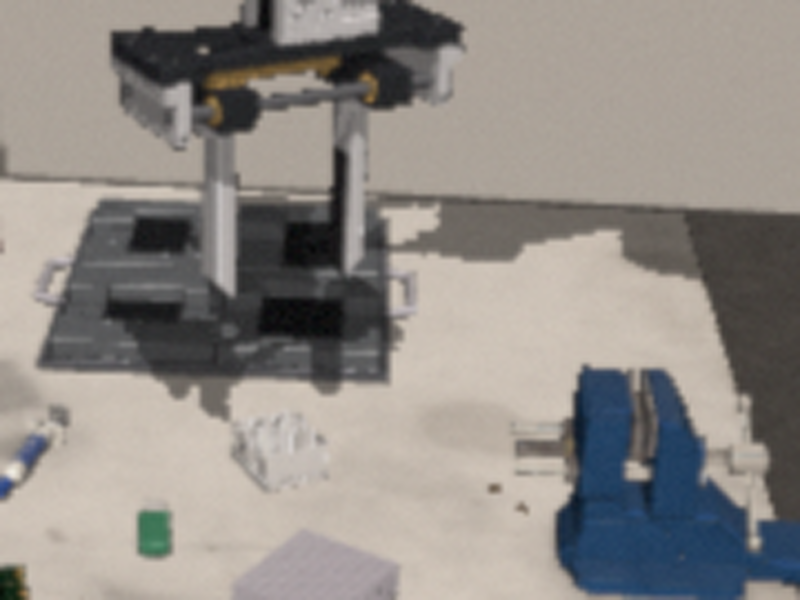

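```bash
python3 - <<'E'
from h import *
p=telemetry.current_ee_pos(); M=R.from_quat(telemetry.current_tool_rot(),scalar_first=True).as_matrix()
S=vision.snapshot("side").copy();T=vision.snapshot("top").copy()
S4=cv2.resize(S[40:235,180:440],(800,600),interpolation=cv2.INTER_CUBIC); T4=cv2.resize(T[110:260,180:380],(800,600),interpolation=cv2.INTER_CUBIC)
for im,c,o,s in((S4,"side",(180,40),np.array([800/260,600/195])),(T4,"top",(180,110),np.array([4,4]))):
    d=lambda q:tuple(((proj(p+M@np.array(q),c)[0]-o)*s).astype(int).tolist())
    pts=[d((x,y,-.072)) for x,y in((-.0375,-.0885),(.0375,-.0885),(.0375,.0885),(-.0375,.0885))]
    cv2.polylines(im,[np.array(pts)],True,(255,0,255),1)
    for y in(-.033,.033): cv2.line(im,d((0,y,-.03)),d((0,y,.025)),(255,0,0),2)
cv2.imwrite("pics/o1.png",np.vstack([cv2.resize(S4,(400,300)),cv2.resize(T4,(400,300))])[:,:,::-1])
E
```

```text
(no output)
```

View pics/o1.png

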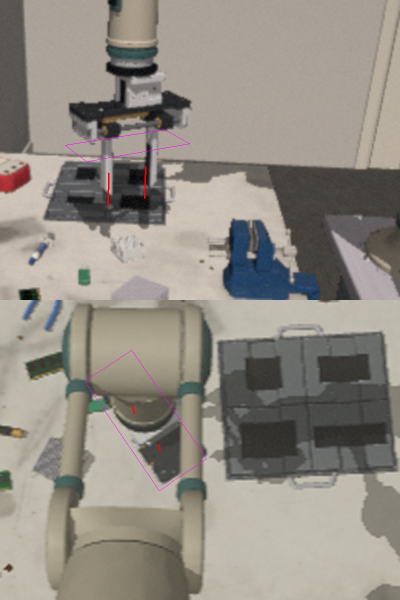

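The overlay shows the whole gripper about 20 mm higher than its reported pose, and laterally it agrees. So the reported z is offset. I'll probe the bare bench with a guarded touch to calibrate it.

```bash
python3 - <<'E'
from h import *
gripper_to(.02)
r.move_l([.44,-.03,.05],vel=.2)
r.hold(.1); print("touch",r.move_l([.44,-.03,-.02],vel=.03,guard=4)); say("probe")
r.move_l([.44,-.03,.06],vel=.2)
E
```

```text
touch True
probe t 13.1 pos [ 0.44   -0.03    0.0008] open 0.0197 pad 3.2 F [-1.2  0.8  6.6]
```

```bash
sed -i 's/^TIP=.*/TIP=.0015  # probed: fingertips touch the bench at reported TCP z of about 1.5 mm/' h.py; python3 - <<'E'
from h import *
pick((.511,.048),33,.066,.004,25,zup=.1)
im=shot("side",2); cv2.imwrite("pics/g3.png",cv2.resize(im[100:235,200:380],(600,450))[:,:,::-1])
E
```

```text
gripped t 16.4 pos [0.511  0.0479 0.0059] open 0.04 pad 24.8 F [-0.1  0.4  4.7]
lifted t 17.2 pos [0.5101 0.0481 0.0991] open 0.0399 pad 24.8 F [-0.3  0.5 -2.2]
```

View pics/g3.png

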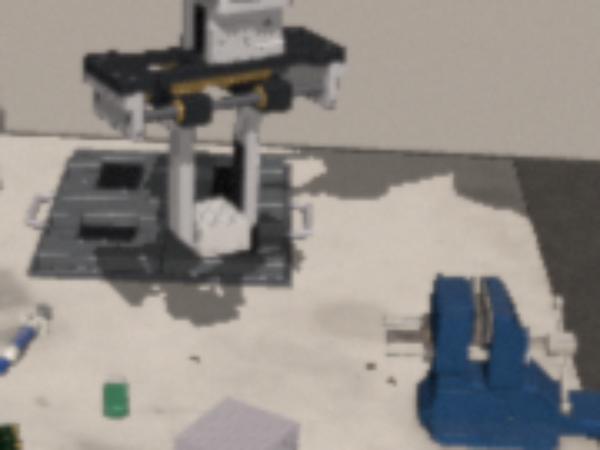

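Gripped at 40 mm and held level at (220,225). Now placing it.

```bash
python3 - <<'E'
from h import *
place((.6152,-.133),2,.007,.0045,.012,gap=.0005,zup=.1)
T=shot("top",2)
mosaic([rect(T,"top",(.565,-.197),.019,.135,500)],"pics/p1.png",1)
pick((.6403,.208),17,.050,.0015,10,zup=.08)
E
```

```text
over t 18.1 pos [ 0.6139 -0.1316  0.0993] open 0.0398 pad 24.8 F [-0.2  0.1 -1.7]
released t 20.1 pos [ 0.6153 -0.1331  0.0137] open 0.051 pad 0.0 F [-0.3 -0.1  0.1]
gripped t 23.8 pos [0.6406 0.2081 0.0034] open 0.0292 pad 10.0 F [-0.1 -0.3  1.5]
lifted t 24.4 pos [0.6396 0.2079 0.0794] open 0.0294 pad 10.0 F [-0.6 -0.1  0.1]
```

View pics/p1.png

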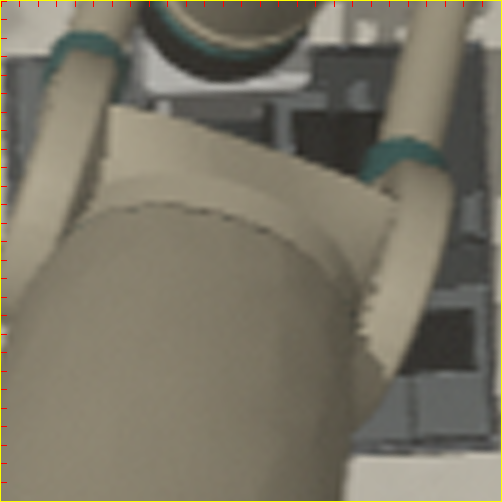

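The arm hid the tray in that picture. The memory is gripped at 29 mm, as expected. With the arm away over the bench, I check the tray again, and the held module from the side.

```bash
python3 - <<'E'
from h import *
T=shot("top",2);S=shot("side",2)
mosaic([rect(T,"top",(.565,-.197),.019,.135,390),cv2.resize(S[130:260,190:320],(390,390))],"pics/p2.png",2)
E
```

```text
(no output)
```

View pics/p2.png

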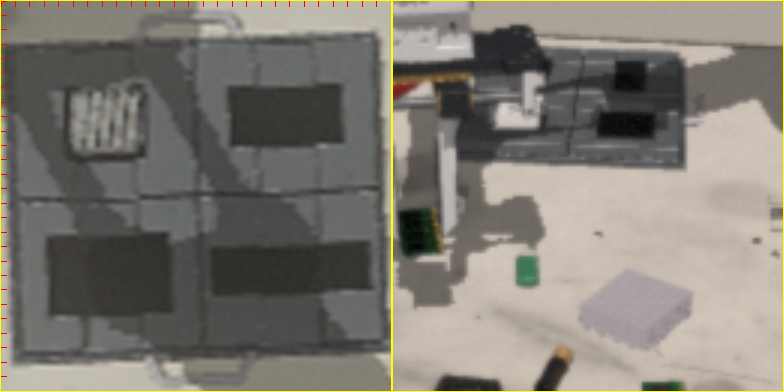

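The heatsink sits in its pocket at (107,122) with its fins along x and room all round. Next I place the memory and pick the syringe.

```bash
python3 - <<'E'
from h import *
place((.6195,-.2588),2,.012,.0019,.008,gap=.0005,zup=.08)
pick((.653,.057),-10.6,.036,.002,8,zup=.08)
T=shot("top",2);S=shot("side",2)
mosaic([rect(T,"top",(.565,-.197),.019,.135,390),cv2.resize(S[120:250,160:290],(390,390))],"pics/p3.png",2)
E
```

```text
over t 26.3 pos [ 0.6199 -0.2575  0.08  ] open 0.0296 pad 10.0 F [ 0.1 -0.3 -0.1]
released t 28.2 pos [ 0.6195 -0.2588  0.0159] open 0.0375 pad 0.0 F [-0.8 -0.1  0.2]
gripped t 31.5 pos [0.6532 0.0571 0.004 ] open 0.0116 pad 8.0 F [-0.6 -0.1  2.4]
lifted t 32.1 pos [0.6523 0.057  0.0793] open 0.0115 pad 8.0 F [-0.6  0.4 -1. ]
```

View pics/p3.png

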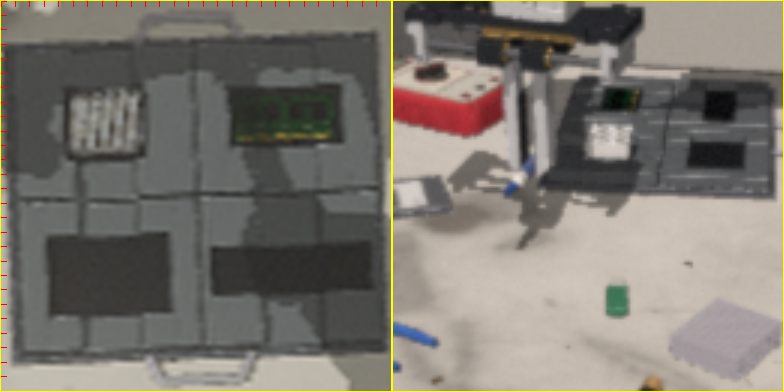

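The memory lies flat in its pocket at (285,115). The syringe is held level by the barrel. Now placing it and picking the black adapter.

```bash
python3 - <<'E'
from h import *
place((.5140,-.2625),2,.007,.0025,.010,gap=.0005,zup=.08)
pick((.5855,.3475),-1.7,.066,.003,25,zup=.09)
T=shot("top",2);S=shot("side",2)
mosaic([rect(T,"top",(.565,-.197),.019,.135,390),cv2.resize(S[120:310,130:320],(390,390))],"pics/p4.png",2)
E
```

```text
over t 33.6 pos [ 0.5146 -0.2619  0.08  ] open 0.0114 pad 8.0 F [-0.3  0.8  0.5]
released t 35.5 pos [ 0.514  -0.2625  0.0116] open 0.0213 pad 0.0 F [-0.5 -0.4  0.6]
gripped t 40.5 pos [0.5857 0.3477 0.0051] open 0.0438 pad 24.9 F [-1.1 -0.3  3.6]
lifted t 41.2 pos [0.5847 0.3471 0.0889] open 0.0436 pad 24.9 F [-0.6  0.1 -1.9]
```

View pics/p4.png

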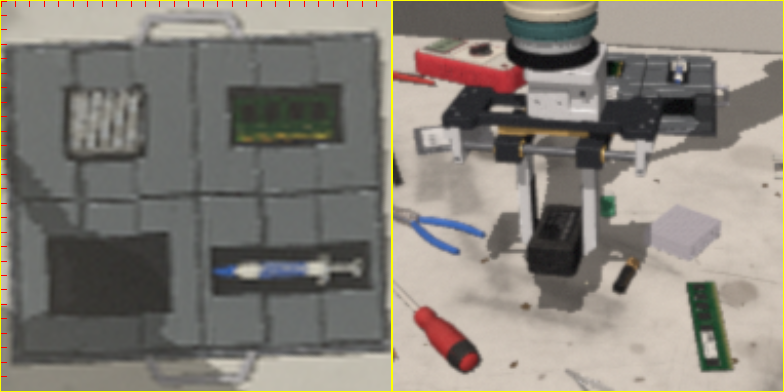

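The syringe lies in its pocket at (290,270). The adapter is gripped at 44 mm and level. Placing it now.

```bash
python3 - <<'E'
from h import *
place((.5102,-.1365),2,.007,.0038,.010,gap=.0005,zup=.1)
r.move_to([.40,.20,.2],best((.40,.20),.2,0))
T=shot("top",2);S=shot("side",2); say("clear")
mosaic([rect(T,"top",(.565,-.197),.019,.135,390),cv2.resize(S[130:220,180:310],(390,270)).repeat(1,0) if 0 else cv2.copyMakeBorder(cv2.resize(S[130:220,180:310],(390,270)),0,120,0,0,cv2.BORDER_CONSTANT)],"pics/p5.png",2)
E
```

```text
over t 43.2 pos [ 0.5107 -0.1359  0.1001] open 0.0435 pad 24.9 F [-0.3 -0.5 -1.5]
released t 45.2 pos [ 0.5103 -0.1366  0.0129] open 0.0536 pad 0.0 F [ 0.5 -0.2 -0.4]
clear t 47.5 pos [0.4005 0.1993 0.1996] open 0.0538 pad 0.0 F [-0.3  0.  -0.1]
```

View pics/p5.png

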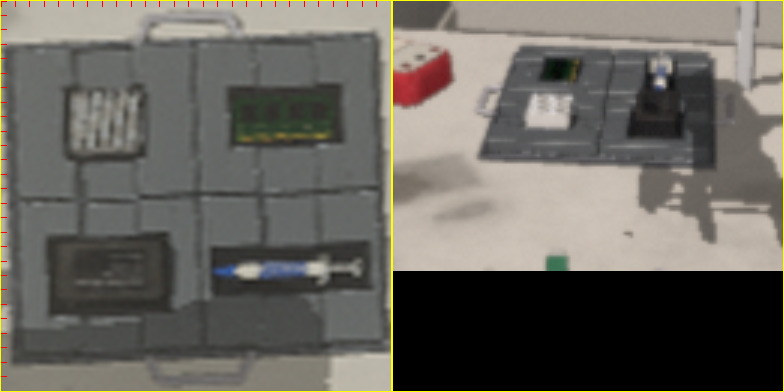

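The adapter is down in its pocket at (110,275), with no contact on the way. All four parts are flat and inside their pockets, and the arm is clear.

```bash
python3 -c "
from h import *
print(r.sign_off())"
```

```text
the job is handed in; nothing more can be done
None
```

The small heatsink, short memory module, paste syringe and power adapter are each lying flat in their own pockets; the long module and the larger heatsink were not touched, and the job was handed in at about 48 s.

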